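Secure the sanitiser bottle and take off its safety cap

TASK

We are about to clean down the cheese counter: swing the hold-down bar of the steel bottle holder down over the sanitiser bottle's shoulder until it snaps home in its catch. Then press the bottle's safety cap down, keep it pressed while you turn it anticlockwise (seen from above) until it is free, and lift it off. Finish still gripping the cap level, a few centimetres straight above the open bottle, with the bar shut, the bottle seated in its holder and the other things on the counter left alone.

Things in the scene. Friction and masses are not known exactly. Their poses are not given: they have to be found in the camera images.
- holder: Sheet-steel bottle holder fixed to the counter, foot 112 x 136 mm; place and yaw vary. Origin: centre of the foot's underside, on the counter. z up; x from its open front (low lip) to its back plate (128 mm tall); y to its left cheek. The square bottle stands in it; its cheeks, 85 mm apart, keep the bottle from turning. Forked uprights at the front corners, x -30, y -46.5 and +46.5 mm, reach up to 171 mm.
- bar (a joint): Angle of the hold-down bar in rad: 0 = shut, level, home in the catch; grows as it is raised (1.57 straight up, at most 1.9). Starts raised. Stiff pivot: it stays where it is left and needs about 1 N at the knob; from 0.13 to 0.06 rad it must be pushed past the spring ball of the catch (about 6 N at the knob), then it snaps home and is held.
- bar_pivot (a point): Pivot of the bar in the fork of the right (-y) upright, at (-30, -46.5, 158.5) mm in the holder's frame, same axes as the holder. The bar swings about the x axis through it.
- catch (a point): The catch: the bar's resting place in the fork of the left (+y) upright, a slot 13 mm wide, open upwards, with a spring ball at its mouth that snaps over the bar; at (-30, 46.5, 158.5) mm in the holder's frame, same axes. Shut, the bar runs from the pivot through this point, above the bottle's front shoulder.
- bar_knob (a point): Centre of the black ball knob, 20 mm in diameter, on the free end of the bar (8 mm steel rod), 128 mm from the pivot: at bar angle q it lies (0, 128 cos q, 128 sin q) mm from the pivot in the holder's frame. Shut, it is at (-30, 81.5, 158.5) mm, 35 mm outside the catch, and can be pushed from above.
- bottle: White square plastic bottle, 76 x 76 mm, about 0.55 kg, loose in the holder with 1.5 mm of play. Origin: centre of its underside, 3 mm above the counter; axes as the holder's. Flat shoulder at 150 mm; above it a neck of 28 mm diameter in the middle, with three notched tabs (38 mm across) under the cap. The shut bar crosses 30 mm in front of the neck axis, its top 163 mm above the counter.
- bottle_mouth (a point): Centre of the bottle's rim, on top of the neck: 192 mm above the bottle's underside, 195 mm above the counter; axes as the bottle's.
- cap_center (a point): Centre (half-way up) of the ribbed grey safety cap: diameter 47 mm, 49 over the ribs, height 30 mm, 35 g, z up. At the start it lies on the neck axis 3 mm below bottle_mouth, the skirt from 177 to 207 mm above the counter and clear all round for fingers. It must rise about 20 mm to clear the rim.
- cap_top (a point): Centre of the cap's flat top, 15 mm above cap_center. Sprung bayonet cap: at rest it can be neither turned nor lifted. Press it down 5 mm or more (stop at 6 mm; 5 N at first, 14 N at the stop), keep it pressed and turn it anticlockwise from above by about 60 degrees (free from 45, stop at 78); then it lifts straight off.
- oil_bottle: Bystander: dark round oil bottle with a paper label, 60 mm in diameter, 250 mm tall, to the holder's right. Origin: centre of its underside.
- jar: Bystander: jar of preserve with a metal lid, 68 mm in diameter, 86 mm tall, to the holder's left. Origin: centre of its underside.
- cheese: Bystander: small white cheese, 110 mm in diameter, 50 mm tall, behind the holder. Origin: centre of its underside.
There are look-alikes about, which are no part of the job. Of the things that look like the holder, the smallest one is meant.

How it is judged (in metres and radians):
On the way, in this order (a step that is already met when the one before it is completed fails the run):
1. the hold-down bar rests in its catch (value of joint bar below 0.03 rad), for 0.2 s.
2. the cap is pressed down on the neck (z of cap_center in the frame of bottle_mouth below -0.0065 m and horizontal distance between cap_center and bottle_mouth below 0.004 m), for 0.05 s.
3. the cap is turned free while still on the neck (angle between the x axis of cap_center and the x axis of bottle_mouth, either way round above 0.65 rad and z of cap_center in the frame of bottle_mouth below 0.008 m and horizontal distance between cap_center and bottle_mouth below 0.006 m), for 0.05 s.
At the end, for the whole second after the job is handed in: The fingers hold the cap still and level (within 17 degrees), its skirt 15 to 155 mm above the rim and its axis within 30 mm of the mouth, touching neither bottle nor holder; the bar is shut (joint under 0.03 rad); the bottle stands upright in its holder, lifted by less than 5 mm (z of cap_center in the frame of bottle_mouth between 0.03 and 0.17 m and horizontal distance between cap_center and bottle_mouth below 0.03 m and angle between cap_center's own z axis and vertical below 0.3 rad and contact force between cap and the fingers above 2 N and contact force between cap and bottle below 0.05 N and contact force between cap and holder below 0.05 N and linear speed of cap below 0.03 m/s and value of joint bar below 0.03 rad and angle between bottle_mouth's own z axis and vertical below 0.06 rad and z of bottle_mouth in the frame of holder below 0.2 m); the arm keeps its last pose, push and grip.
It fails at once if the bottle is pulled up or tipped in its holder (z of bottle_mouth in the frame of holder above 0.21 m or angle between bottle_mouth's own z axis and vertical above 0.15 rad).
It fails at once if a bystander is shifted by more than 30 mm (distance of any of oil_bottle, jar, cheese from where it was at the start of the episode above 0.03 m).
It fails at once if a bystander is knocked over (angle between any of oil_bottle, jar's own z axis and vertical above 0.4 rad).
It also fails if it takes over 51 s, if anything falls off the work surface, if the arm or the gripper's body presses on something with over 40 N, if the wrist force passes 120 N, or if a joint passes its speed limit or range.

ROBOT

A 6-joint arm with a two-finger parallel gripper is mounted at the origin on the work surface. World frame = base frame: x ahead of the robot, y to its left, z up, the work surface at z = 0. Lengths are in mm, angles in rad, forces in N, time in s.
With the tool pointing down it reaches from about 350 to 875 mm from the base axis. Payload 4.2 kg.
Tool frame: the origin (TCP) lies on the centre line of the jaws, within the pads' length; the fingertips stand 25 mm ahead of it and the grasp point (between the pads) lies 6 mm ahead of it; z points along the fingers, y is the direction in which the jaws open and shut (so a half turn about z gives the same grasp; the last joint's range is limited). The gripper opens to 85 mm and grips with 20 to 120 N. Pads are 22 mm wide; open, the fingers measure 114 mm over their backs; the gripper's body (76 mm by 85 mm) begins 54 mm behind the grasp point. The pads swing forward as they close: fully open they stand 13 mm farther back than shut.
Start: joints at [-1.018, 0.385, 0.008, 0, -1.194, -0.259], TCP at [181.011, -598.193, 256.312] pointing down, gripper open.
Joint ranges: [-3.14, 3.14], [-1.21, 2.06], [-1.07, 1.41], [-3.16, 2.05], [-2.99, -0.16], [-3.1, 3.1]. Speed limits (rad/s): [2.79, 2.79, 3.14, 3.14, 3.14, 3.14].

INTERFACE

Orientations are given as a unit quaternion [x, y, z, w].
In Python, from bench import arm gives the robot as it stands.
- The arm moves only by the tool drive_tool, never from a script. Its argument "plan" is a list of rows, each a list of 2 entries, a list of its own where there are three numbers: the shift along the tool's x, y, z in m, then the turn about the tool's z in degrees. A call has 1 to 12 rows; each row shifts and turns the commanded pose from where the row before left it, along the tool's axes as they then stand; what a row does not reach is not made up. A row lasts 1/8 s, in which the tool goes at most 62.5 mm and 10.7 degrees, less where a joint would pass 70% of its speed; a pose out of reach is approached as far as the arm can. A call with a gripper value outside its range is refused whole. "fingers" is the closure, from -1 (fully open) to 1 (shut), so that 0 is half open, set as the call begins (left out, the last holds). The fingers move at their own pace and stop on an object; the grip force is fixed at half the most. Time passes only in rows, so rows that do not move let the fingers close. It gives the time, the measured TCP pose, the force and the opening at its end, in the units of the state.
- arm.read_state(): the state, without advancing time (a new reading comes with each control period).
- arm.get_image(name): name is "side" or "top" or "wrist"; returns a dict with "image" (420x560x3 uint8, red, green, blue), "K" (3x3 intrinsics, pixels), "R" (3x3) and "t" (3): a world point X has camera coordinates R X + t. Camera axes: x right, y down, z forward; pixel columns grow to the right and rows downward; lengths in mm; the calibration is good to about 2 mm. A picture is of the moment at which its call begins. There is no depth.
- arm.job_done(): hands the job in, once; it reports no verdict.
The state is a dict: "clock": time; "joints": joint angles; "joint_vel": joint speeds; "joint_efforts": joint torques, N m; "position": TCP position; "ee_rot": TCP orientation; "contact_force": force on the tool from outside, world axes, zero at the start; "wrist_torque": the same for the moment, N m; "gripper_width": finger opening in mm.
Only numpy, scipy, OpenCV 4.12 (cv2) and the standard library are available. Lean on these libraries where they do the work, as an engineer would, in place of code of your own. Each camera call takes 0.05 s, during which the arm holds its last target.

## Working session

There is one attempt and no reset: what is moved stays moved. The work goes in short steps, Python scripts to look and compute and a tool call to move; the robot and the scene stay as the last step left them, time stands still between calls to the robot, and variables do not carry over. Pictures are saved under pics/ and viewed, and the job is handed in when it is done.

Besides the shell and the picture viewer there is one more tool, called after "Call:" as name(argument=value, ...), one argument or row to a line, values as JSON. drive_tool: Moves the arm, as the interface text tells. Its arguments: {"type":"object","properties":{"plan":{"type":"array"},"fingers":{"type":"number"}},"required":["plan"]}

```bash
mkdir -p pics; cat > h.py <<'E'
from bench import arm
import numpy as np, cv2, pickle
from scipy.spatial.transform import Rotation as Rn
def snap(n,tag):
    d=arm.get_image(n); cv2.imwrite(f'pics/{tag}.png',d['image'][:,:,::-1]); pickle.dump(d,open(f'pics/{tag}.pkl','wb')); return d
def load(tag): return pickle.load(open(f'pics/{tag}.pkl','rb'))
def proj(d,X):
    c=np.array(d['R'])@np.array(X,float)+np.array(d['t']).ravel(); p=np.array(d['K'])@c; return p[:2]/p[2]
def ray(d,u):
    R=np.array(d['R']);t=np.array(d['t']).ravel();c=-R.T@t
    v=R.T@np.linalg.inv(np.array(d['K']))@np.array([u[0],u[1],1.]);return c,v/np.linalg.norm(v)
def atz(d,u,z):
    c,v=ray(d,u);return c+v*(z-c[2])/v[2]
def tri(obs):
    A=np.zeros((3,3));b=np.zeros(3)
    for d,u in obs:
        c,v=ray(d,u);P=np.eye(3)-np.outer(v,v);A+=P;b+=P@c
    return np.linalg.solve(A,b)
def crop(tag,x0,y0,x1,y1,k,out):
    im=cv2.imread(f'pics/{tag}.png')[y0:y1,x0:x1];cv2.imwrite(f'pics/{out}.png',cv2.resize(im,None,fx=k,fy=k,interpolation=cv2.INTER_CUBIC))
E
python3 - <<'E'
from h import *
for n in ('side','top','wrist'):
    d=snap(n,n+'0'); print(n,-np.array(d['R']).T@np.array(d['t']).ravel())
print(arm.read_state())
E
```

```text
side [ 414.09534893 1118.22070332  963.05911877]
top [ 433.68424965   63.64136349 1034.87136082]
wrist [ 100.20102192 -622.14676745  372.76884041]
{'clock': 0.15, 'joints': array([-1.01841182e+00,  3.85404313e-01,  6.92303723e-03, -3.32113589e-04,
       -1.19400470e+00, -2.58626477e-01]), 'joint_vel': array([ 0.00026033, -0.00210217,  0.0053382 ,  0.00194346, -0.00091029,
       -0.00075047]), 'joint_efforts': array([ 1.33587073e-04, -3.92678511e+01,  1.88582182e+01,  4.18856174e+00,
       -3.39258338e-03, -3.97428522e-06]), 'position': array([ 180.87999304, -597.83384062,  255.45452864]), 'ee_rot': array([-1.46290844e-01,  9.89241250e-01,  8.37203758e-04, -1.91431158e-04]), 'contact_force': array([-0.45322093,  0.53329918, -0.75540485]), 'wrist_torque': array([-0.02522371, -0.0211969 ,  0.00563607]), 'gripper_width': 85.26438638180282}
```

View pics/side0.png

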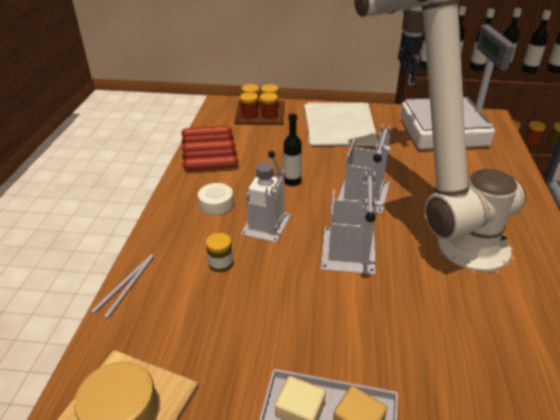

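View pics/top0.png

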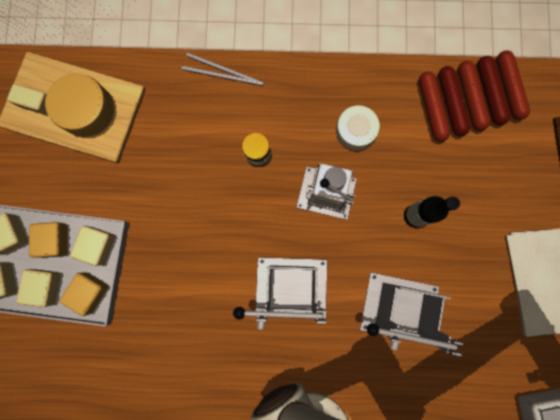

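View pics/wrist0.png

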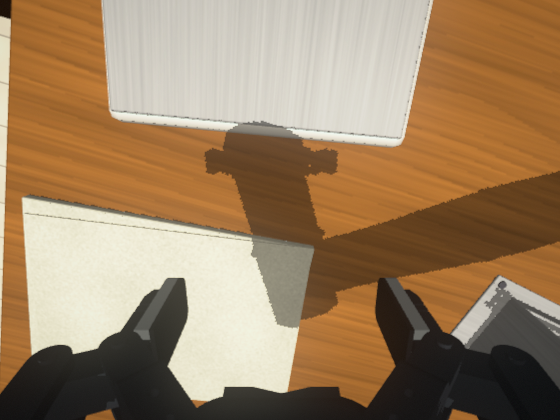

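Candidates for the holder are top (328,190), which has a bottle in it, and the two empty, larger-looking ones at top (292,290) and (408,308). The first has the smallest foot and holds the bottle, so I'll check it close up.

```bash
python3 - <<'E'
from h import *
crop('top0',270,140,390,230,6,'c_top'); crop('side0',220,130,320,255,5,'c_side')
E
```

```text
(no output)
```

View pics/c_top.png

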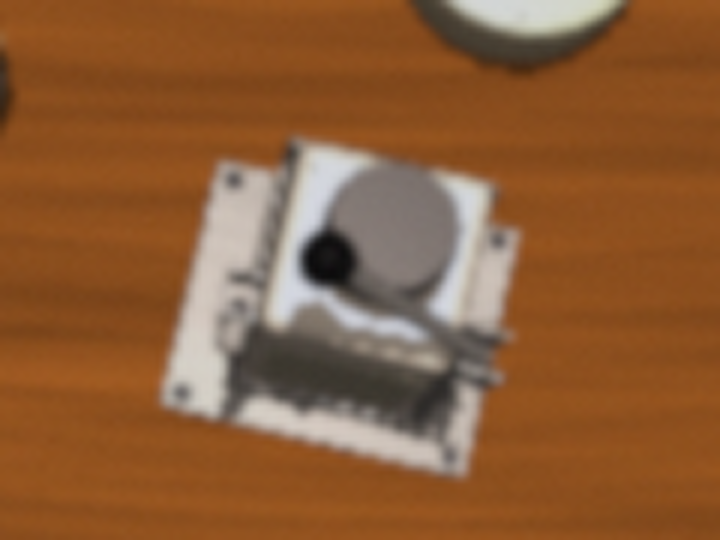

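View pics/c_side.png

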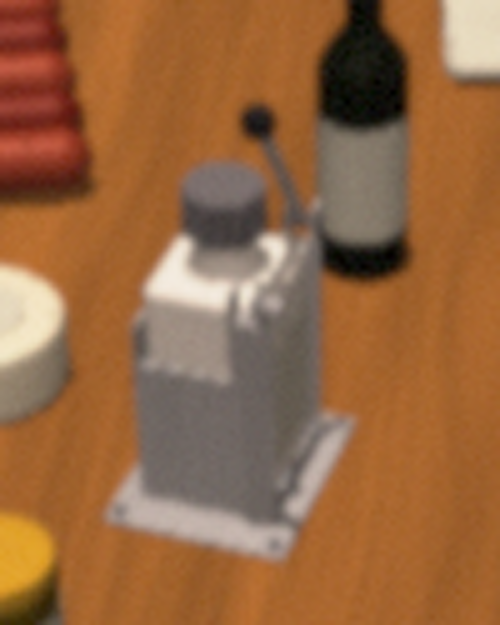

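```bash
cat > fit.py <<'E'
from h import *
from scipy.optimize import least_squares
T=load('top0');S=load('side0')
ct=lambda x,y:(270+x/6-.4,140+y/6-.4); cs=lambda x,y:(220+x/5-.4,130+y/5-.4)
# foot corners: BL(+x,+y) , BR(+x,-y), FR, FL
loc={'bl':(56,68,2),'br':(56,-68,2),'fr':(-56,-68,2),'fl':(-56,68,2),'cap':(0,0,207)}
obs=[(T,'bl',ct(217,160)),(T,'br',ct(520,230)),(T,'fr',ct(467,475)),(T,'fl',ct(163,403)),(T,'cap',ct(393,234)),
 (S,'bl',cs(105,517)),(S,'fl',cs(283,560)),(S,'fr',cs(357,415)),(S,'cap',cs(224,183)),
 (T,'k',ct(328,258)),(S,'k',cs(258,120))]
def P(p,n):
    l=np.array((-30,-46.5+128*np.cos(p[3]),158.5+128*np.sin(p[3])) if n=='k' else loc[n],float)
    c,s=np.cos(p[2]),np.sin(p[2]);return np.array([p[0]+c*l[0]-s*l[1],p[1]+s*l[0]+c*l[1],l[2]])
f=lambda p:np.concatenate([proj(d,P(p,n))-u for d,n,u in obs])
c0=np.mean([atz(T,o[2],2) for o in obs[:4]],0);print(c0)
best=min((least_squares(f,[c0[0],c0[1],y,1.2],x_scale=[1,1,.01,.01],loss='soft_l1') for y in np.arange(-3,3,.5)),key=lambda r:r.cost)
if __name__=='__main__':
    print(best.x,best.cost);print(f(best.x).reshape(-1,2).round(1))
    for a,b in ((0,1),(1,2),(2,3)):print(np.linalg.norm(atz(T,obs[a][2],2)-atz(T,obs[b][2],2)))
    p=best.x
    for n in('cap','k'):print(n,P(p,n))
    print('knob tri',tri([(T,obs[9][2]),(S,obs[10][2])]),'cap tri',tri([(T,obs[4][2]),(S,obs[8][2])]))
    print('oil',atz(T,(433,209),250),atz(S,(292,180),0),'jar',atz(T,(256,145),86))
E
python3 fit.py
```

```text
[603.88755963 -32.08859113   2.        ]
[ 6.04301132e+02 -3.16689445e+01 -2.06489412e-01  9.95002761e-01] 2.488935365504264
[[ 0.3 -0.2]
 [-0.2 -0.2]
 [-0.4 -0.1]
 [-0.3 -0.1]
 [ 0.4 -2. ]
 [ 0.2  0.1]
 [ 0.5 -0.5]
 [ 0.2  0.7]
 [ 0.5 -0.3]
 [-0.  -0. ]
 [ 0.7  0.1]]
137.30054018959882
111.5429697077523
136.2834803586856
cap [604.30113226 -31.66894446 207.        ]
k [579.69420981  -2.81487733 265.8613401 ]
knob tri [580.62402303  -2.8334057  266.00255435] cap tri [602.94253096 -30.86628356 206.09210872]
oil [ 534.99812218 -221.71300759  250.        ] [ 552.17516673 -270.54202441    0.        ] jar [703.19046921 150.979783    86.        ]
```

Foot measures 136–137 × 112 mm, so this is the right holder: about (604, -32), yaw -0.206, bar at about 1.0 rad. I'll raise the tool and cross with the fingers shut.

Call:
drive_tool(
  plan=[
    [[0,0,-0.055],0],
    [[0,0,-0.055],0],
    [[0,0,-0.055],0],
    [[-0.046,0.038,0],0],
    [[-0.046,0.038,0],0],
    [[-0.046,0.038,0],0],
    [[-0.046,0.038,0],0],
    [[-0.046,0.038,0],0],
    [[-0.046,0.038,0],0],
    [[-0.046,0.038,0],0],
    [[-0.046,0.038,0],0],
  ],
  fingers=1,
)

```text
clock: 1.52
position: [445.8, -198.7, 421.3]
ee_rot: [-0.146, 0.989, 0.0, 0.0]
contact_force: [1.2, -0.5, 1.2]
gripper_width: -0.2
```

```bash
cat >> h.py <<'E'
def to(target,s=None):
    s=s or arm.read_state();R=Rn.from_quat(s['ee_rot']).as_matrix()
    return (R.T@(np.array(target)-s['position'])).round(1)
def st():
    s=arm.read_state();R=Rn.from_quat(s['ee_rot']).as_matrix();print(round(s['clock'],2),s['position'].round(1),'x',R[:,0].round(3),'z',R[:,2].round(3),'F',s['contact_force'].round(1),'w',round(s['gripper_width'],1),'j',np.round(s['joints'],2))
E
python3 -c "
from h import *
st();print(to([580.5,-2.8,335]))"
```

```text
1.52 [ 445.8 -198.7  421.3] x [-0.957 -0.29  -0.   ] z [ 0.  0. -1.] F [ 1.2 -0.5  1.2] w -0.2 j [-0.09  0.07  0.   -0.   -1.5  -1.19]
[-185.7  148.5   86.3]
```

Call:
drive_tool(
  plan=[
    [[-0.046,0.037,0],0],
    [[-0.046,0.037,0],0],
    [[-0.046,0.037,0],0],
    [[-0.046,0.037,0],0],
    [[0,0,0.043],0],
    [[0,0,0.043],0],
    [[0,0,0],0],
  ],
)

```text
clock: 2.4
position: [576.7, -5.7, 331.5]
ee_rot: [-0.146, 0.989, -0.0, -0.005]
contact_force: [0.0, -0.5, 1.3]
gripper_width: -0.1
```

```bash
python3 -c "
from h import *
st()
for n in('side','wrist','top'): snap(n,n+'1')
crop('side1',200,80,360,240,4,'c1')
a=cv2.imread('pics/c1.png')[:600];b=cv2.imread('pics/wrist1.png');cv2.imwrite('pics/c1.png',a)
"
```

```text
2.4 [576.7  -5.7 331.5] x [-0.957 -0.29   0.009] z [-0.009 -0.001 -1.   ] F [ 0.  -0.5  1.3] w -0.1 j [ 0.27  0.26  0.02 -0.   -1.34 -1.55]
```

View pics/c1.png

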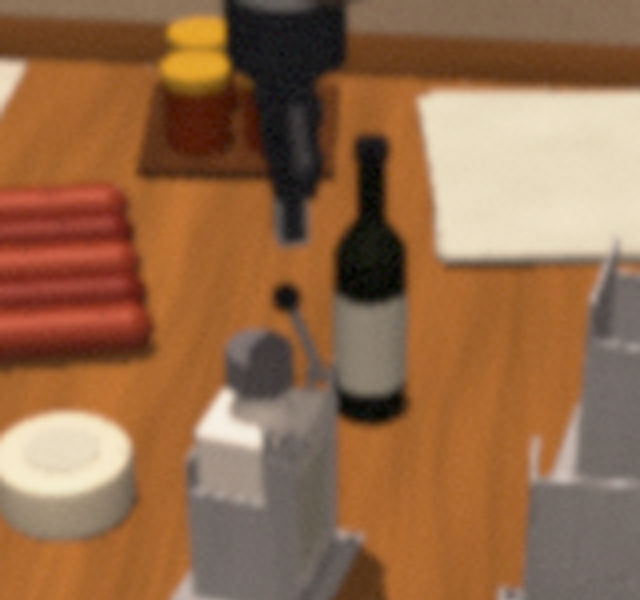

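View pics/wrist1.png

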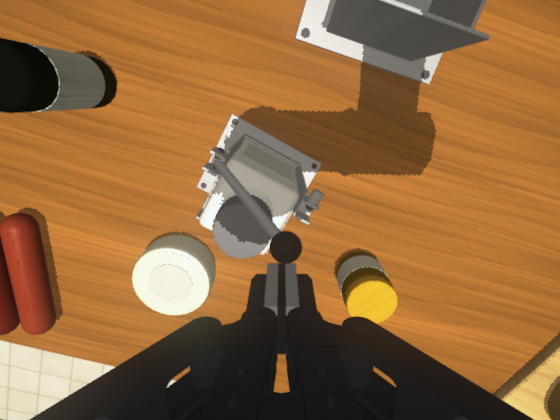

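The fingertips are above the knob: side crop tip (291,243), knob (287,297); wrist image knob (286,247). I'll refine the knob and cap positions with all three views.

```bash
python3 -c "
from h import *
from fit import P,best
W=load('wrist1');S=load('side1');T=load('top0')
s=arm.read_state();R=Rn.from_quat(s['ee_rot']).as_matrix();tip=s['position']+R@[0,0,25]
print('tip',tip,proj(W,tip),proj(S,tip), [ (v-[200,80])*4 for v in [proj(S,tip)]])
k=P(best.x,'k');print('k pred',k,proj(W,k),proj(S,k))
print(tri([(W,(286,247)),(S,(200+287/4-.4,80+297/4-.4)),(T,(270+328/6-.4,140+258/6-.4))]))
print('cap pred W',proj(W,P(best.x,'cap')))
p=P(best.x,'cap')
for y in (0,):
  c=[proj(W,p+23.5*np.array([np.cos(a),np.sin(a),0])) for a in np.linspace(0,6.28,9)];print(np.round(c))
"
python3 -c "
from h import *
crop('wrist1',180,100,340,280,4,'cw1')
im=cv2.imread('pics/cw1.png')[:600];cv2.imwrite('pics/cw1.png',im)"
```

```text
[603.88755963 -32.08859113   2.        ]
tip [579.54327012  -5.9583257  312.69693406] [279.90723228 284.43476421] [271.83721633 137.69342919] [array([287.3488653 , 230.77371675])]
k pred [579.69420981  -2.81487733 265.8613401 ] [285.03573626 245.23607678] [271.91866769 153.74585126]
[580.4713559   -2.33796789 265.8197795 ]
cap pred W [240.48714946 231.47210859]
[[233. 257.]
 [255. 255.]
 [269. 239.]
 [266. 218.]
 [248. 205.]
 [225. 207.]
 [212. 223.]
 [215. 244.]
 [233. 257.]]
```

```bash
python3 -c "
from h import *
crop('wrist1',190,180,320,270,6,'cw2')"
```

```text
(no output)
```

View pics/cw2.png

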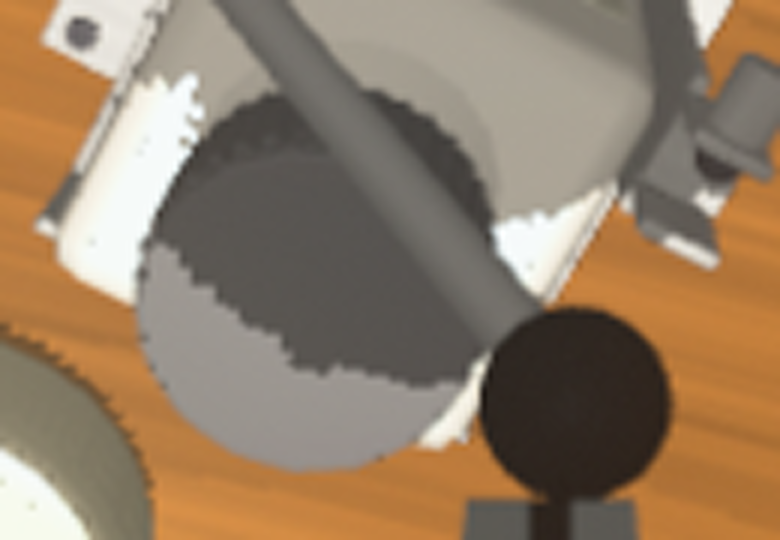

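```bash
python3 -c "
from h import *
st();print(to([580,-4,303]))"
```

```text
2.55 [579.4  -6.  337.7] x [-0.957 -0.29  -0.004] z [ 0.004 -0.    -1.   ] F [ 0.5 -0.1  0.6] w -0.0 j [ 0.27  0.26  0.03  0.   -1.34 -1.55]
[-1.   1.8 34.7]
```

Call:
drive_tool(
  plan=[
    [[-0.001,0.002,0.018],0],
    [[0,0,0.02],0],
    [[0,0,0],0],
    [[0,0,0],0],
  ],
)

```text
clock: 3.05
position: [579.5, -3.6, 299.3]
ee_rot: [-0.146, 0.989, -0.0, 0.002]
contact_force: [-1.0, 0.8, 1.8]
gripper_width: -0.1
```

```bash
python3 -c "
from h import *
st();snap('side','side2');snap('wrist','wrist2');crop('side2',220,100,320,200,6,'c2')"
```

```text
3.05 [579.5  -3.6 299.3] x [-0.957 -0.289 -0.003] z [ 0.003  0.    -1.   ] F [-1.   0.8  1.8] w -0.1 j [ 0.27  0.28 -0.04  0.   -1.25 -1.55]
```

View pics/c2.png

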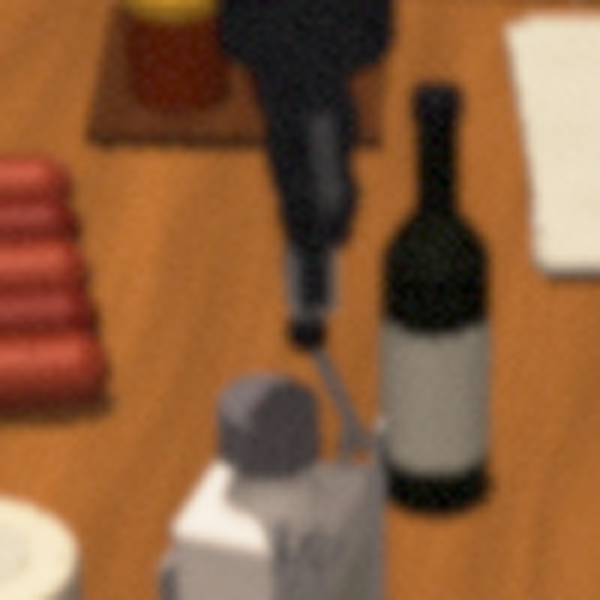

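The tips (crop 310,310) now sit on the knob (crop 308,330), contact about 2 N. Next I'll follow the arc down.

Call:
drive_tool(
  plan=[
    [[-0.005,0.01,0.013],0],
    [[-0.006,0.011,0.014],0],
    [[-0.005,0.01,0.016],0],
    [[-0.004,0.008,0.017],0],
    [[0,0,0],0],
  ],
)

```text
clock: 3.78
position: [585.4, 39.6, 234.5]
ee_rot: [-0.147, 0.989, -0.0, -0.003]
contact_force: [0.5, 0.4, 1.0]
gripper_width: -0.3
```

```bash
python3 -c "
from h import *
st();snap('side','side3');snap('wrist','wrist3');crop('side3',220,100,320,200,6,'c3')"
```

```text
3.77 [585.4  39.6 234.5] x [-0.957 -0.29   0.006] z [-0.006 -0.002 -1.   ] F [0.5 0.4 1. ] w -0.3 j [ 0.34  0.34 -0.12 -0.   -1.12 -1.62]
```

View pics/c3.png

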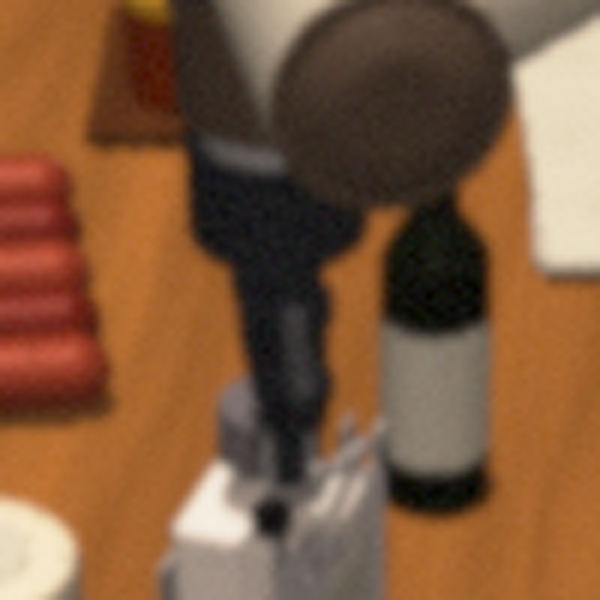

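View pics/wrist3.png

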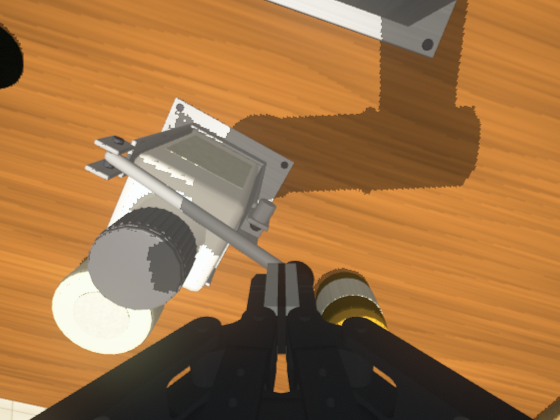

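```bash
python3 -c "
from h import *
from fit import P,best
S=load('side3');W=load('wrist3')
for q in (.5,.4,.35,.3,.25,.2):
  p=best.x.copy();p[3]=q;k=P(p,'k');print(q,k.round(1),((proj(S,k)-[220,100])*6).round(),proj(W,k).round())
print(to([591.6,55.5,215]))"
```

```text
[603.88755963 -32.08859113   2.        ]
0.5 [588.4  38.9 219.9] [281. 460.] [278. 293.]
0.4 [589.6  44.4 208.3] [277. 489.] [288. 285.]
0.35 [590.1  46.7 202.4] [275. 503.] [292. 281.]
0.3 [590.5  48.7 196.3] [274. 516.] [295. 276.]
0.25 [590.8  50.4 190.2] [273. 530.] [297. 272.]
0.2 [591.1  51.8 183.9] [272. 543.] [299. 268.]
[-9.6 14.1 21.7]
```

Call:
drive_tool(
  plan=[
    [[-0.0095,0.014,-0.003],0],
    [[0,0,0],0],
    [[0,0,0.014],0],
    [[0,0,0.013],0],
    [[0,0,0.01],0],
    [[0,0,0.007],0],
    [[0,0,0],0],
    [[0,0,0],0],
  ],
)

```text
clock: 4.88
position: [591.5, 55.5, 195.8]
ee_rot: [-0.146, 0.989, -0.0, -0.001]
contact_force: [0.1, 0.0, 0.7]
gripper_width: 0.1
```

```bash
python3 -c "
from h import *
st();snap('side','side4');snap('wrist','wrist4');crop('side4',220,100,320,200,6,'c4')"
```

```text
4.88 [591.5  55.5 195.8] x [-0.957 -0.289  0.001] z [-0.001 -0.001 -1.   ] F [0.1 0.  0.7] w 0.1 j [ 0.37  0.38 -0.16  0.   -1.03 -1.64]
```

View pics/c4.png

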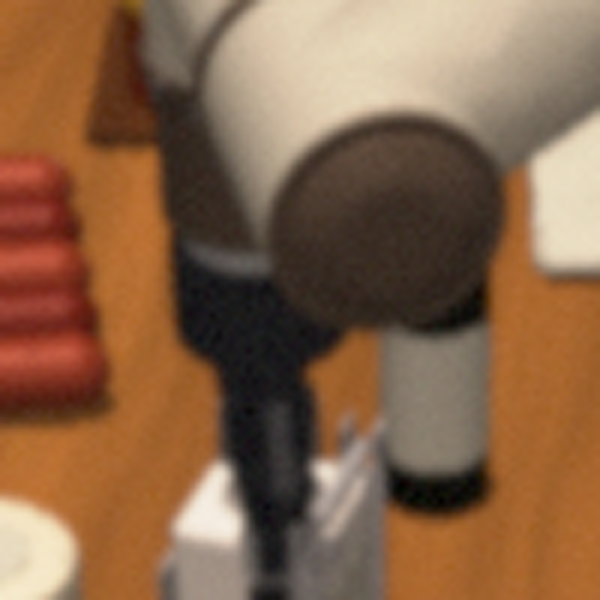

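View pics/wrist4.png

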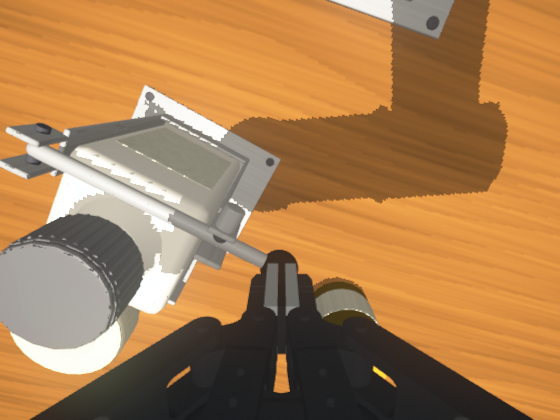

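Call:
drive_tool(
  plan=[
    [[0,0,0.003],0],
    [[0,0,0.003],0],
    [[0,0,0],0],
    [[0,0,0],0],
  ],
)

```text
clock: 5.48
position: [592.1, 55.7, 192.9]
ee_rot: [-0.147, 0.989, -0.0, 0.001]
contact_force: [-3.6, 0.3, 9.8]
gripper_width: -0.1
```

```bash
python3 -c "
from h import *
st()"
```

```text
5.47 [592.1  55.7 192.9] x [-0.957 -0.29  -0.002] z [ 0.002 -0.    -1.   ] F [-3.6  0.3  9.8] w -0.1 j [ 0.37  0.38 -0.16  0.   -1.02 -1.64]
```

Call:
drive_tool(
  plan=[
    [[0,0,0.002],0],
    [[0,0,-0.05],0],
    [[0,0,-0.055],0],
    [[0,0,0],0],
    [[0.014,-0.043,0],0],
    [[0.0,-0.044,0],0],
    [[0,0,0],0],
    [[0,0,0],0],
  ],
  fingers=1,
)

```text
clock: 6.48
position: [603.2, -31.5, 292.5]
ee_rot: [-0.146, 0.989, 0.0, -0.001]
contact_force: [0.6, 0.4, -0.5]
gripper_width: 0.1
```

```bash
python3 -c "
from h import *
st();print(to([603.7,-31.3,300]));snap('side','side5');snap('wrist','wrist5');crop('side5',220,110,320,260,4,'c5');snap('top','top5');crop('top5',270,130,390,220,6,'c5t')"
```

```text
6.47 [603.2 -31.5 292.5] x [-0.957 -0.289  0.001] z [-0.001  0.    -1.   ] F [ 0.6  0.4 -0.5] w 0.1 j [ 0.22  0.33  0.01 -0.   -1.26 -1.49]
[-0.5  0.  -7.5]
```

View pics/c5.png

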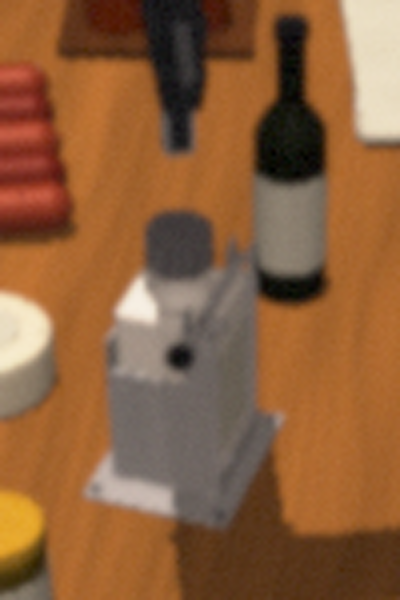

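View pics/wrist5.png

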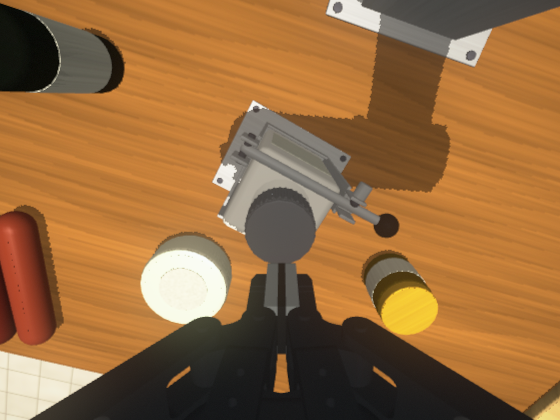

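```bash
python3 -c "
from h import *
from fit import P,best
S=load('side5');W=load('wrist5')
for q in (0,.05,.1):
  p=best.x.copy();p[3]=q;k=P(p,'k');print(q,k.round(1),((proj(S,k)-[220,110])*4).round(1),proj(W,k).round(1))
print('knob tri',tri([(S,(220+180/4-.4,110+356/4-.4)),(W,(386,226))]))
c=P(best.x,'cap');print(c,proj(W,c),proj(S,c)*4-[880,440])
e=[tuple(proj(W,c+23.5*np.array([np.cos(a),np.sin(a),0])).round(1)) for a in np.arange(0,6.28,.785)];print(e)
g=arm.read_state()['position'];print('tcp axis at 207', proj(W,[g[0],g[1],207]))
crop('wrist5',235,180,325,270,6,'cw5')
"
```

```text
[603.88755963 -32.08859113   2.        ]
0 [591.6  54.3 158.5] [181.2 354.7] [385.7 223.6]
0.05 [591.6  54.1 164.9] [181.1 347. ] [388.  226.4]
0.1 [591.5  53.6 171.3] [181.1 338.9] [390.  229.2]
knob tri [593.40486707  54.99479333 159.16492452]
[604.30113226 -31.66894446 207.        ] [279.32578138 232.24246768] [179.58003646 223.73297225]
[(np.float64(269.4), np.float64(262.8)), (np.float64(295.7), np.float64(260.4)), (np.float64(313.1), np.float64(241.7)), (np.float64(311.2), np.float64(216.4)), (np.float64(290.0), np.float64(199.6)), (np.float64(262.0), np.float64(202.3)), (np.float64(244.9), np.float64(222.6)), (np.float64(248.4), np.float64(247.5))]
tcp axis at 207 [281.24077292 231.37541203]
```

View pics/cw5.png

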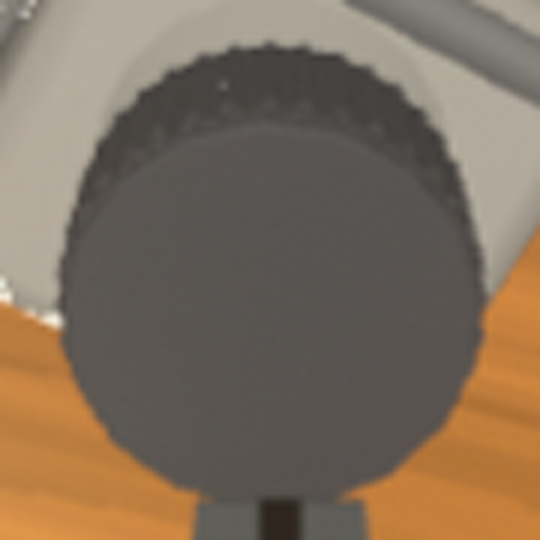

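View pics/c5t.png

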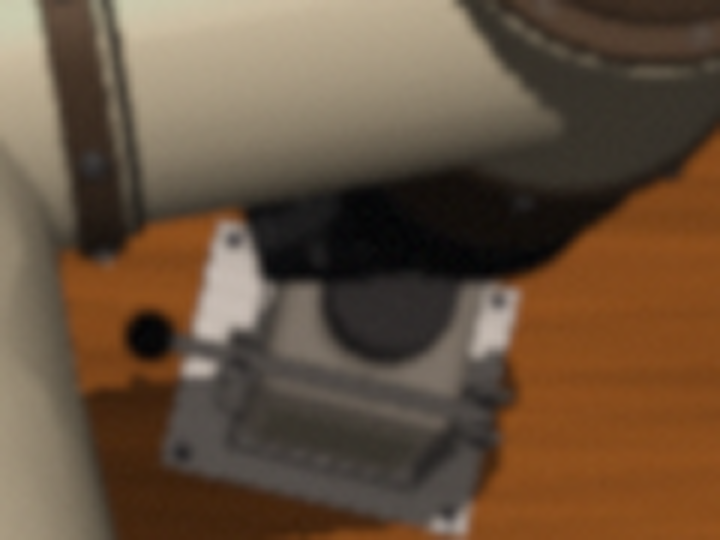

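The bar is shut: the knob triangulates to z 159, and the side crop row of 356 matches the 354.7 predicted for 0 rad. The cap centre is within 1 mm of the tool axis, so I'll open the fingers and descend.

Call:
drive_tool(
  plan=[
    [[-0.0005,0,0],0],
    [[0,0,0],0],
    [[0,0,0],0],
    [[0,0,0],0],
    [[0,0,0],0],
    [[0,0,0],0],
    [[0,0,0],0],
    [[0,0,0],0],
  ],
  fingers=-1,
)

```text
clock: 7.62
position: [604.0, -31.4, 293.3]
ee_rot: [-0.146, 0.989, 0.0, 0.0]
contact_force: [0.2, -0.5, 0.6]
gripper_width: 85.5
```

Call:
drive_tool(
  plan=[
    [[0,0,0.03],0],
    [[0,0,0.03],0],
    [[0,0,0.02],0],
    [[0,0,0.01],0],
    [[0,0,0],0],
    [[0,0,0],0],
  ],
)

```text
clock: 8.38
position: [604.7, -31.4, 204.4]
ee_rot: [-0.146, 0.989, -0.0, 0.001]
contact_force: [0.6, 1.2, 0.4]
gripper_width: 85.5
```

```bash
python3 -c "
from h import *
st();snap('side','side6');snap('wrist','wrist6');crop('side6',215,110,315,235,4,'c6')"
```

```text
8.38 [604.7 -31.4 204.4] x [-0.957 -0.29  -0.002] z [ 0.002  0.    -1.   ] F [0.6 1.2 0.4] w 85.5 j [ 0.22  0.39 -0.12  0.   -1.06 -1.49]
```

View pics/c6.png

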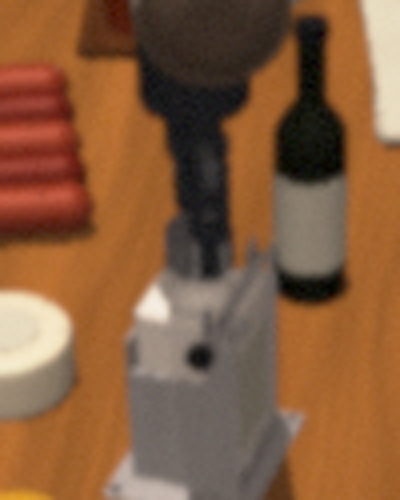

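View pics/wrist6.png

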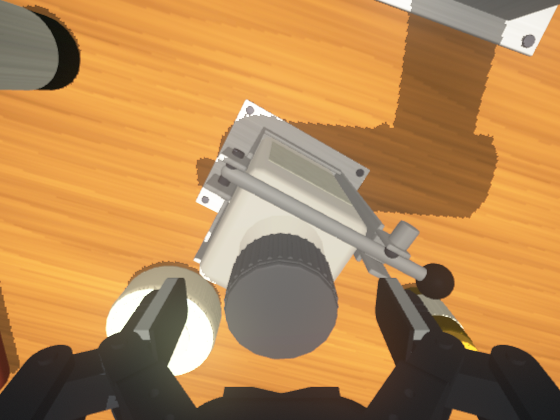

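Call:
drive_tool(
  plan=[
    [[0,0,0.003],0],
    [[0,0,0],0],
  ],
)

```text
clock: 8.72
position: [603.9, -31.4, 200.2]
ee_rot: [-0.146, 0.989, 0.0, -0.0]
contact_force: [-0.3, 1.4, 0.2]
gripper_width: 85.2
```

Call:
drive_tool(
  plan=[
    [[0,0,0],0],
    [[0,0,0],0],
    [[0,0,0],0],
    [[0,0,0],0],
    [[0,0,0],0],
    [[0,0,0],0],
    [[0,0,0],0],
  ],
  fingers=1,
)

```text
clock: 9.6
position: [604.2, -31.4, 200.6]
ee_rot: [-0.146, 0.989, -0.0, 0.0]
contact_force: [-0.4, -0.4, 2.8]
gripper_width: 45.4
```

```bash
python3 -c "
from h import *
st();snap('side','side7');snap('wrist','wrist7');crop('side7',215,110,315,235,4,'c7')"
```

```text
9.6 [604.2 -31.4 200.6] x [-0.957 -0.29  -0.001] z [ 0.001 -0.    -1.   ] F [-0.4 -0.4  2.8] w 45.4 j [ 0.22  0.39 -0.12  0.   -1.05 -1.49]
```

View pics/c7.png

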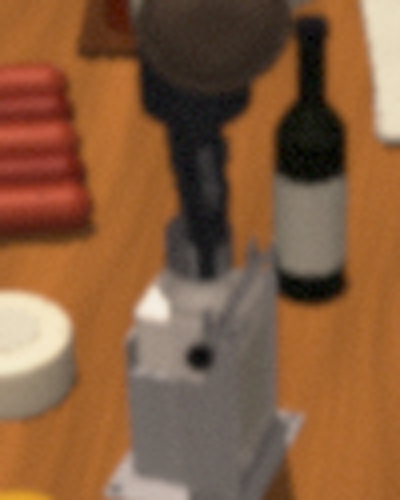

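View pics/wrist7.png

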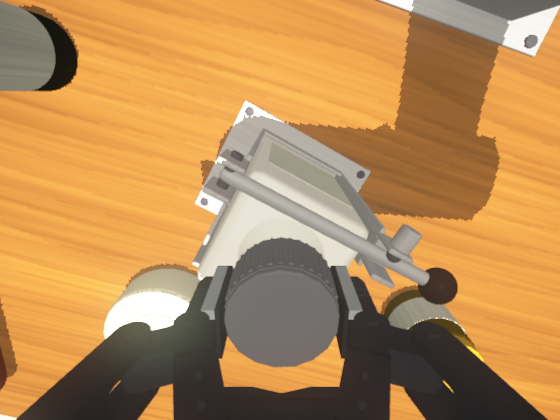

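Cap gripped (width 45 mm, centred). Pressing down in steps.

Call:
drive_tool(
  plan=[
    [[0,0,0.003],0],
    [[0,0,0.003],0],
    [[0,0,0.003],0],
    [[0,0,0.003],0],
    [[0,0,0],0],
    [[0,0,0],0],
  ],
)

```text
clock: 10.45
position: [606.1, -31.8, 194.7]
ee_rot: [-0.147, 0.989, -0.001, 0.004]
contact_force: [-5.6, 0.6, 23.5]
gripper_width: 45.7
```

```bash
python3 -c "
from h import *
st();snap('wrist','wrist8')"
```

```text
10.45 [606.1 -31.8 194.7] x [-0.956 -0.292 -0.008] z [ 0.008 -0.002 -1.   ] F [-5.6  0.6 23.5] w 45.7 j [ 0.22  0.4  -0.13  0.   -1.03 -1.49]
```

View pics/wrist8.png

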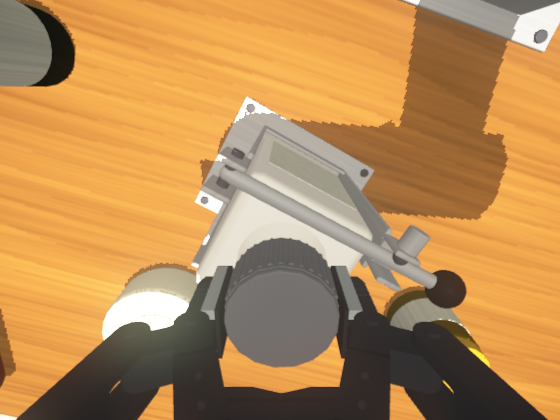

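At the stop: down 5.9 mm, 23 N, no slip visible. I'll take out the 2 mm sideways drift and turn anticlockwise.

Call:
drive_tool(
  plan=[
    [[0.002,0,0],0],
    [[0,0,0],-8],
    [[0,0,0],-8],
    [[0,0,0],-8],
    [[0,0,0],-8],
    [[0,0,0],0],
  ],
)

```text
clock: 11.25
position: [605.7, -32.2, 194.5]
ee_rot: [-0.415, 0.91, -0.003, 0.005]
contact_force: [-1.5, 0.5, 21.0]
gripper_width: 46.3
```

```bash
python3 -c "
from h import *
st();print(arm.read_state()['wrist_torque']);snap('wrist','wrist9')"
```

```text
11.25 [605.7 -32.2 194.5] x [-0.656 -0.755 -0.007] z [ 0.012 -0.001 -1.   ] F [-1.5  0.5 21. ] w 46.3 j [ 0.22  0.4  -0.14  0.   -1.02 -0.93]
[0.19225655 0.584107   0.06480104]
```

View pics/wrist9.png

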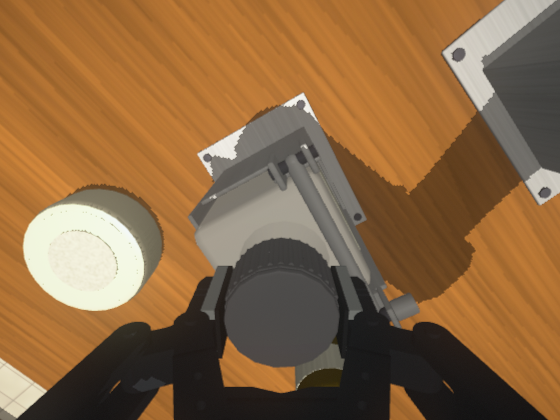

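Call:
drive_tool(
  plan=[
    [[0,0,0],-8],
    [[0,0,0],-8],
    [[0,0,0],-8],
    [[0,0,0],-8],
    [[0,0,0],0],
    [[0,0,0],0],
  ],
)

```text
clock: 12.05
position: [605.8, -32.0, 194.5]
ee_rot: [-0.649, 0.76, -0.004, 0.004]
contact_force: [-1.6, 2.0, 20.0]
gripper_width: 46.1
```

```bash
python3 -c "
from h import *
st();print(arm.read_state()['wrist_torque']);snap('wrist','wrist10');snap('side','side10')
for a in ('wrist8','wrist9','wrist10'): crop(a,225,235,340,370,4,'z'+a)
cv2.imwrite('pics/cmp.png',cv2.resize(np.hstack([cv2.imread('pics/zwrist%d.png'%i)[:140] for i in (8,9,10)]),(0,0),fx=.57,fy=1.0))"
```

```text
12.05 [605.8 -32.  194.5] x [-0.157 -0.988 -0.001] z [ 0.012 -0.001 -1.   ] F [-1.6  2.  20. ] w 46.1 j [ 0.22  0.4  -0.14  0.   -1.02 -0.37]
[0.33308782 0.47691304 0.08018154]
```

View pics/cmp.png

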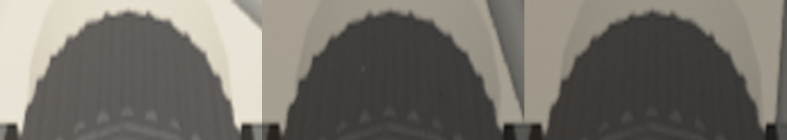

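View pics/wrist10.png

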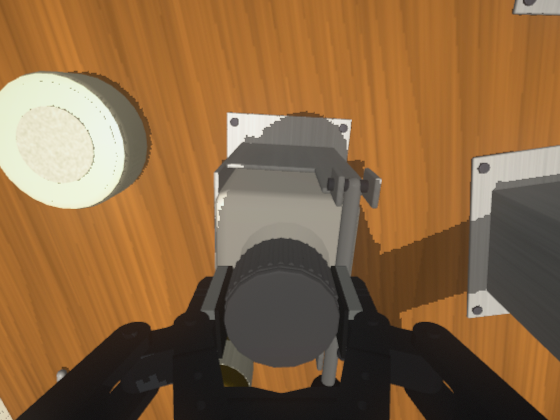

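The ribs sit the same relative to the pads after 64° and the torque is low, so the cap turned with the gripper. Releasing the press slowly and lifting.

Call:
drive_tool(
  plan=[
    [[0,0,-0.004],0],
    [[0,0,-0.004],0],
    [[0,0,-0.004],0],
    [[0,0,-0.004],0],
    [[0,0,-0.004],0],
    [[0,0,0],0],
    [[0,0,0],0],
  ],
)

```text
clock: 13.02
position: [602.1, -32.1, 208.1]
ee_rot: [-0.648, 0.761, 0.0, -0.0]
contact_force: [0.9, -0.9, -0.2]
gripper_width: 46.2
```

```bash
python3 -c "
from h import *
st();snap('wrist','wrist11');snap('side','side11');crop('side11',215,110,315,235,4,'c11')"
```

```text
13.03 [602.1 -32.1 208.1] x [-0.159 -0.987  0.   ] z [-0. -0. -1.] F [ 0.9 -0.9 -0.2] w 46.2 j [ 0.22  0.38 -0.12  0.   -1.07 -0.38]
```

View pics/c11.png

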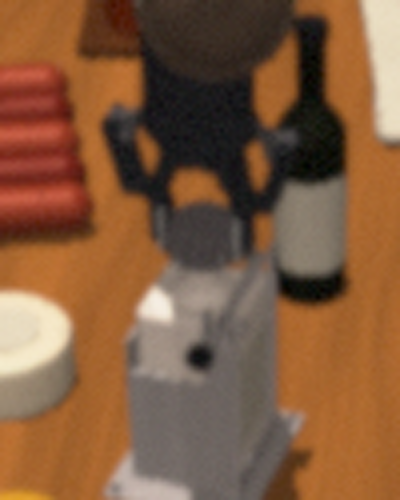

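View pics/wrist11.png

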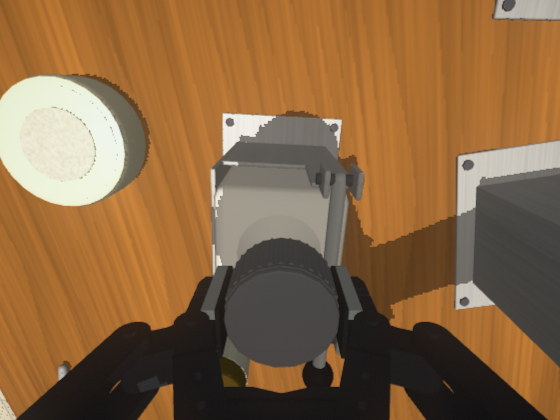

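Call:
drive_tool(
  plan=[
    [[0,-0.0015,-0.005],0],
    [[0,0,-0.008],0],
    [[0,0,-0.012],0],
    [[0,0,-0.015],0],
    [[0,0,-0.012],0],
    [[0,0,-0.006],0],
    [[0,0,0],0],
    [[0,0,0],0],
    [[0,0,0],0],
  ],
)

```text
clock: 14.25
position: [603.3, -32.2, 265.7]
ee_rot: [-0.648, 0.761, 0.0, -0.001]
contact_force: [-0.1, -1.3, 0.1]
gripper_width: 46.0
```

```bash
python3 -c "
from h import *
st();snap('wrist','wrist12');snap('side','side12');crop('side12',215,110,315,235,4,'c12');snap('top','top12');st()"
```

```text
14.25 [603.3 -32.2 265.7] x [-0.159 -0.987  0.   ] z [-0.001 -0.    -1.   ] F [-0.1 -1.3  0.1] w 46.0 j [ 0.21  0.34 -0.03 -0.   -1.2  -0.37]
14.4 [603.5 -32.2 266. ] x [-0.159 -0.987  0.   ] z [-0.001 -0.    -1.   ] F [-0.2 -0.5 -0.2] w 45.7 j [ 0.21  0.34 -0.03 -0.   -1.2  -0.37]
```

View pics/c12.png

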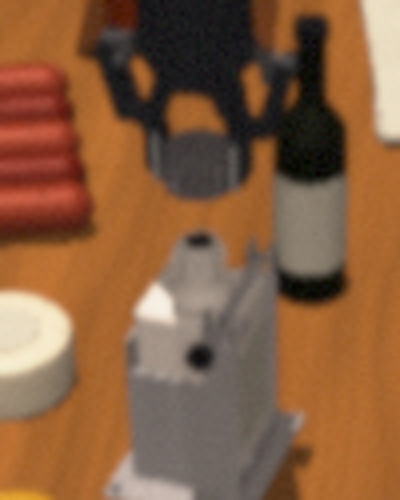

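View pics/wrist12.png

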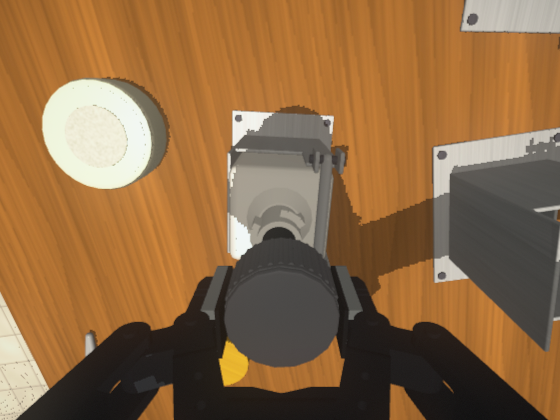

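View pics/top12.png

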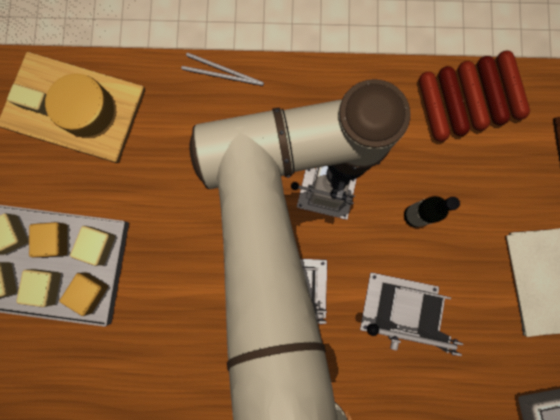

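The cap hangs level about 60 mm above the open mouth. The bar knob has not moved (side crop 201,356) and the bystanders are undisturbed, so I'm handing in.

```bash
python3 -c "
from h import *
print(arm.job_done());st()"
```

```text
the job is handed in; nothing more can be done
None
the job is handed in; nothing more can be done
```

I closed the hold-down bar, took the cap off, and handed the job in at about 14.4 s of the 51 s allowed. No verdict was reported.

- **Holder:** I chose the smallest of the three; its foot measured about 136–137 × 112 mm and it holds the bottle.
- **Bar:** I pushed the knob down with shut fingers. It bottomed with the fingertips near z 168 mm under about 10 N. Afterwards the knob triangulated to z 159 mm, against 158.5 mm for fully shut. In the side view it has not moved since the fingers left it.
- **Cap:** I gripped it and pressed it about 5.9 mm to its stop at 20–23 N. I turned it 64° anticlockwise with no visible slip. It came off with almost no force on the tool.
- **Last checks:** The cap is still gripped (opening about 46 mm) and level. By the tool position its centre is about 60 mm above the open mouth, within about 2 mm of its axis. Contact force is near zero, the bottle is seated, and the oil bottle and cheese look unmoved. The arm hides the jar in the last top view and it is only partly visible in the wrist view, so I did not check its position separately. The arm never went near it.
- **Disagreements:** The tool drifted about 2 mm sideways while pressing, and I only partly took that out. The knob position differed by about 2 mm between the pose fit and triangulation, which is within calibration. The gripper read about 46 mm on the 47–49 mm cap.

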